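Clear the broken hub cap off a trolley wheel and snap the new cap onto its axle

TASK

The trolley wheel lying face up on the bench needs its new hub cap. First carry the two broken pieces of the old cap from the wheel's face into the bamboo tray; then set the new cap over the stub axle and press it straight down until it snaps over the axle's sprung balls and sits flat on the wheel. Do not let up after the click: the sticky sealing ring under the cap needs pressure, so finish with the gripper still pressing the cap down firmly, and leave the screwdriver and the roll of masking tape where they are.

Things in the scene. Friction and masses are not known exactly. Their poses are not given: they have to be found in the camera images.
- wheel: Trolley wheel, grey disc with black rubber tyre, 190 mm across, lying face up, fixed, on a dark steel axle plate (180 x 112 x 6 mm). Its flat face, flush with the tyre, is 56 mm above the bench. A steel stub axle stands up at its centre. Origin: on the axle line at the bench top; z up. A second wheel at the left already has its cap and needs nothing.
- hub_seat (a point): Point on the axle line in the plane of the wheel's face, 56 mm above the bench; the cap's underside sits here when home. z up. Lowered over the axle the cap first rests on the sprung balls, underside 12 mm above here. About 10 to 15 N pushes it over them; by 5 mm above here it has snapped, the force drops to almost nothing and rises again when the flange meets the wheel.
- axle_tip (a point): Centre of the axle's tip, 76 mm above the bench. The axle is 18.6 mm thick, straight to 13 mm above the wheel's face, then tapers to a 10 mm tip 20 mm above the face. Four sprung steel balls, 8 mm above the face, stick out of its sides to 24.6 mm across.
- hub_cap: New hub cap: round black plastic, loose on the bench, open side down, 27 mm high, 40 g. Flange 54 mm across, 4 mm thick, at the bottom; above it a ribbed round body 40 mm across (grip it there, just above the flange, and hold it level while pressing); domed top. Inside: snap lip of 21.6 mm bore, 4 mm high, at the mouth; 28 mm wide above it. Origin: centre of its underside; z up.
- shard_a: Broken piece of the old cap's wall, black plastic, curved, standing on its edge on the wheel's face, about 20 mm (x) x 40 mm (y) x 17 mm high, 15 g. Origin: about the middle of its underside; y along its length, x across it; its x points roughly away from the axle at the start. Pinch it across x.
- shard_b: Broken piece of the old cap's top, black plastic, flat (6 mm) with two raised ribs 14 mm high, about 20 mm (x) x 38 mm (y), 15 g, lying on the other side of the axle on the wheel's face. Origin: middle of its underside; y along its length. Pinch it across x.
- tray: Open bamboo tray, 136 (x) x 225 (y) x 48 mm high, walls 8 mm, loose, 0.42 kg. Two dividers 4 mm thick along y, tops 40 mm above the bench, leave three long bays centred at x = -40, +1 and +42 mm, 38 to 42 mm wide, floor 8 mm up. Origin: centre of its underside. Of tray and new cap, one is left of the wheel and the other right; either way round.
- screwdriver: Screwdriver, black handle, 190 mm long, lying on the bench at the front right. To be left alone. Origin: middle of its underside.
- tape_masking: Roll of masking tape, 100 mm across, 25 mm high, lying at the front edge of the bench. To be left alone.

How it is judged (in metres and radians):
On the way, in this order (a step that is already met when the one before it is completed fails the run):
1. both broken pieces lie let go inside the bamboo tray (x of shard_a in the frame of tray between -0.062 and 0.062 m and y of shard_a in the frame of tray between -0.106 and 0.106 m and z of each of shard_a, shard_b in the frame of tray below 0.046 m and linear speed of each of shard_a, shard_b below 0.05 m/s and contact force between the fingers and shard_a below 0.2 N and x of shard_b in the frame of tray between -0.062 and 0.062 m and y of shard_b in the frame of tray between -0.106 and 0.106 m and contact force between the fingers and shard_b below 0.2 N), for 0.2 s.
2. the new cap has snapped over the axle's balls, sits flat on the wheel and is pressed on (z of hub_cap in the frame of hub_seat between -0.003 and 0.0025 m and horizontal distance between hub_cap and hub_seat below 0.004 m and angle between hub_cap's own z axis and vertical below 0.07 rad and contact force between hub_cap and wheel above 5 N and contact force between the fingers and hub_cap above 4 N), for 0.2 s.
At the end, for the whole second after the job is handed in: Both pieces lie let go and at rest within the tray's walls, under 46 mm above its underside; the cap's underside is within 2.5 mm of the wheel's face, within 4 mm of the axle line, upright within 4 degrees; the fingers are on the cap and it still presses on the wheel with over 5 N (all of step 1 and all of step 2); the arm keeps its last pose, push and grip.
It fails at once if the screwdriver is shifted by more than 3 cm (distance of screwdriver from where it was at the start of the episode above 0.03 m).
It fails at once if the roll of masking tape is shifted by more than 3 cm (distance of tape_masking from where it was at the start of the episode above 0.03 m).
It also fails if it takes over 67 s, if anything falls off the work surface, if the arm or the gripper's body presses on something with over 40 N, if the wrist force passes 120 N, or if a joint passes its speed limit or range.

ROBOT

A 6-joint arm with a two-finger parallel gripper is mounted at the origin on a cart in front of the work surface, level with it; the furniture and walls round the work are solid. World frame = base frame: x ahead of the robot, y to its left, z up, the work surface at z = 0. Lengths are in mm, angles in rad, forces in N, time in s.
With the tool pointing down it reaches from about 300 to 775 mm from the base axis. Payload 14.6 kg.
Tool frame: the origin (TCP) lies between the finger pads; the fingertips stand manip.tip_reach ahead of it and the grasp point (between the pads) lies 5 mm behind it (manip.tip_reach is the distance from the TCP to the fingertips, in mm); z points along the fingers, y is the line along which they close (so a half turn about z gives the same grasp; the last joint's range is limited). The gripper opens to 94 mm and grips with 3 to 60 N. Pads are 16 mm wide; open, the fingers measure 119 mm over their backs; the gripper's body (75 mm by 177 mm) begins 78 mm behind the grasp point.
Start: joints at [1.045, 0.3, 1.521, -0, 1.321, -0.067], TCP at [243.576, 493.113, 219.446] pointing down, gripper open.
Joint ranges: [-3.03, 3.03], [-0.79, 2.21], [0.23, 2.52], [-1.04, 4.18], [0, 3.07], [-2.55, 2.55]. Speed limits (rad/s): [2.22, 2.22, 2.57, 3.14, 3.14, 3.14].

INTERFACE

Orientations are given as [roll, pitch, yaw] about the fixed x, y, z axes, in that order (R = Rz(yaw) Ry(pitch) Rx(roll)).
In Python, from cell import manip gives the robot as it stands. The module is installed in compiled form; this text tells all that it offers.
- The arm moves only by the shell command python3 -m creep 'ROWS' [FORCE]. ROWS is JSON, a list of rows, each a list of 3 entries, a list of its own where there are three numbers: the opening, from -1 (shut) to 1 (fully open), then the shift along the tool's x, y, z in cm, then the turn about the tool's z in units of 5 degrees (1.0 is 5 degrees). In form: [[grip, [tx, ty, tz], roll], ...]. A call has 1 to 12 rows; each row is the pose to reach, as a shift and turn from the pose commanded when the call began, along the tool's axes at that moment; what a row does not reach only later rows make up. A row lasts 1/10 s, in which the tool goes at most 50 mm and 8.59 degrees, less where a joint would pass 70% of its speed; a pose out of reach is approached as far as the arm can. A call with a gripper value outside its range is refused whole. The fingers move at their own pace and stop on an object; FORCE is the grip in N (left out, the last holds). Time passes only in rows, so rows that repeat a pose let the fingers close. It gives the time, the measured TCP pose, the force, the opening and the grip force at its end, in the units of the state.
- manip.read_state(): the state, without advancing time (a new reading comes with each control period).
- manip.camera(name): name is "scene" or "top"; returns the picture (480x640x3 uint8, red, green, blue); there is no depth.
- manip.camera_params(name): a dict with "fovy" (degrees; the focal length in pixels is half the picture's height over the tangent of half this angle, whatever the lens; pixels are square), "cx", "cy" (the principal point, pixels), "origin" and "attitude" of the camera in the world. Camera axes: x right, y down, z forward; pixel columns grow to the right and rows downward; lengths in mm; the calibration is good to about 2 mm. A picture is of the moment at which its call begins. camera_params takes no time and is no camera call.
- manip.sign_off(): hands the job in; it is judged then, once.
The state is a dict: "clock": time; "joints": joint angles; "qd": joint speeds; "effort": joint torques, N m; "eef_pos": TCP position; "eef_rot": TCP orientation; "wrist_force": force on the tool from outside, world axes, zero at the start; "moment": the same for the moment, N m; "finger_gap": finger opening in mm; "finger_force": force on a finger pad.
Only numpy, scipy, OpenCV 4.12 (cv2) and the standard library are available. Lean on these libraries where they do the work, as an engineer would, in place of code of your own. Each camera call takes 0.05 s, during which the arm holds its last target. There are 200 camera calls.

## Working session

There is one attempt and no reset: what is moved stays moved. The work goes in short steps, Python scripts to look and compute and a shell command to move; the robot and the scene stay as the last step left them, time stands still between calls to the robot, and variables do not carry over. Pictures are saved under pics/ and viewed, at most 13 in all, crops included, and the job is handed in when it is done.

```bash
mkdir -p pics; cat > h.py <<'E'
import numpy as np, cv2
from cell import manip
from scipy.spatial.transform import Rotation as R
def cam(n):
    p=manip.camera_params(n); f=240/np.tan(np.radians(p["fovy"])/2)
    a=np.array(p["attitude"],float)
    M=a if a.shape==(3,3) else R.from_euler('xyz',a).as_matrix()
    return p,f,M,np.array(p["origin"],float)
def pt(n,u,v,z):
    p,f,M,o=cam(n); d=M@np.array([(u-p["cx"])/f,(v-p["cy"])/f,1]); return o+d*(z-o[2])/d[2]
def pix(n,P):
    p,f,M,o=cam(n); c=M.T@(np.array(P,float)-o); return p["cx"]+f*c[0]/c[2],p["cy"]+f*c[1]/c[2]
def snap(n,name,crop=None,s=1):
    im=cv2.cvtColor(manip.camera(n),cv2.COLOR_RGB2BGR)
    if crop: x,y,w,h=crop; im=im[y:y+h,x:x+w]
    cv2.imwrite("pics/"+name,cv2.resize(im,None,fx=s,fy=s,interpolation=cv2.INTER_CUBIC))
def tool(dx,dy,dz):
    s=manip.read_state(); return R.from_euler('xyz',s["eef_rot"]).as_matrix().T@np.array([dx,dy,dz])/10
E
python3 - <<'E'
from h import *
print(manip.camera_params("top"),manip.camera_params("scene"),manip.tip_reach)
print(manip.read_state())
snap("top","t1.png");snap("scene","s1.png")
E
```

```text
{'fovy': 46.928821153070345, 'cx': 312.64418037693036, 'cy': 241.73915795483956, 'origin': array([ 349.4838473 ,   11.9455662 , 1212.22374598]), 'attitude': array([-3.05619842, -0.01808987, -1.57901908])} {'fovy': 52.60996255282081, 'cx': 324.04263077759634, 'cy': 241.48351232580683, 'origin': array([ -39.74496546, -658.11546018,  914.63402228]), 'attitude': array([-2.36614178,  0.01876821, -0.65713581])} 14.0
{'clock': 0.0, 'joints': array([ 1.04540547e+00,  3.00481912e-01,  1.52161549e+00, -2.87767315e-05,
        1.32071263e+00, -6.65834436e-02]), 'qd': array([-2.40278346e-04, -2.57274894e-04, -6.97504458e-04, -2.59941422e-04,
        7.45717638e-05, -4.13076326e-04]), 'effort': array([-1.31389224e-04, -5.31805015e+01, -3.52739990e+01,  7.08533311e-02,
        2.43817322e-02, -7.88016428e-05]), 'eef_pos': array([243.45138339, 492.8897672 , 218.86584129]), 'eef_rot': array([-3.14037612e+00, -5.31860767e-05,  2.68279235e+00]), 'wrist_force': array([ 0.90839618,  0.5369943 , -0.12347367]), 'moment': array([ 0.0084558 , -0.05442985,  0.00482342]), 'finger_force': 0.0, 'finger_gap': 94.00337821269588}
```

View pics/t1.png

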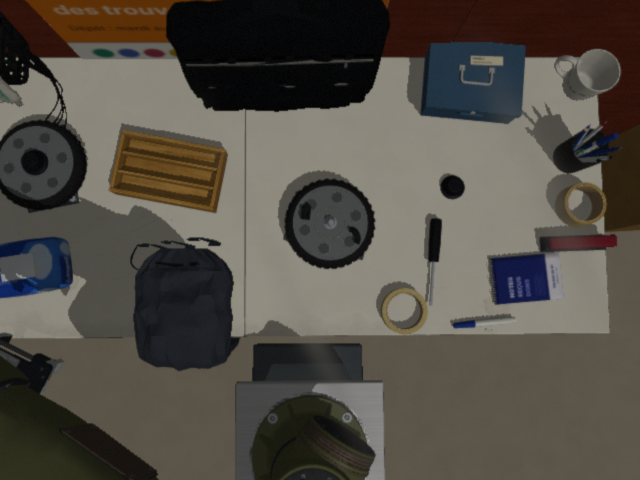

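View pics/s1.png

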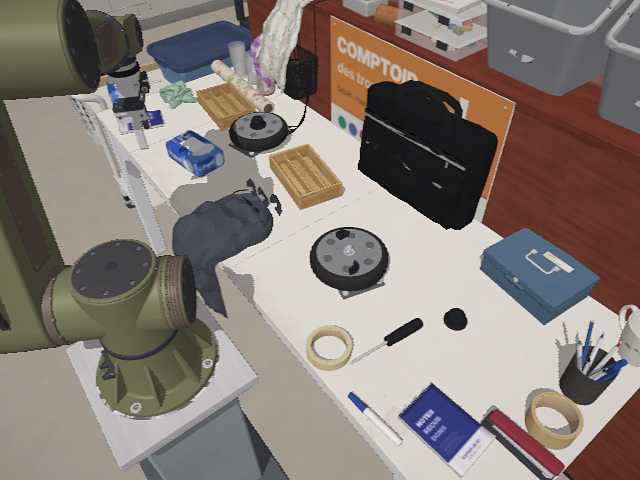

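The top view shows the wheel at about (330,223), with shards at (305,210) and (352,235). The tray is at (169,171), the cap at (452,187), the screwdriver at (433,260) and the tape at (404,310). I'll enlarge the crops next.

```bash
python3 - <<'E'
from h import *
snap("top","t2.png",(280,173,100,100),6)
im=cv2.cvtColor(manip.camera("top"),cv2.COLOR_RGB2BGR)
a=cv2.resize(im[115:220,100:240],None,fx=3,fy=3,interpolation=cv2.INTER_CUBIC)
b=cv2.resize(im[160:213,425:480],None,fx=6,fy=6,interpolation=cv2.INTER_CUBIC)
c=np.zeros((330,780,3),np.uint8);c[:315,:420]=a;c[:318,430:760]=b
cv2.imwrite("pics/t3.png",c)
for u,v,z in[(330,223,56),(169,171,48),(452,187,27)]:print(pt("top",u,v,z))
snap("scene","s2.png",(300,215,100,85),6)
E
```

```text
[487.67320883 -46.67690541  56.        ]
[602.028759   294.39258469  48.        ]
[ 568.53033201 -315.19577139   27.        ]
```

View pics/t2.png

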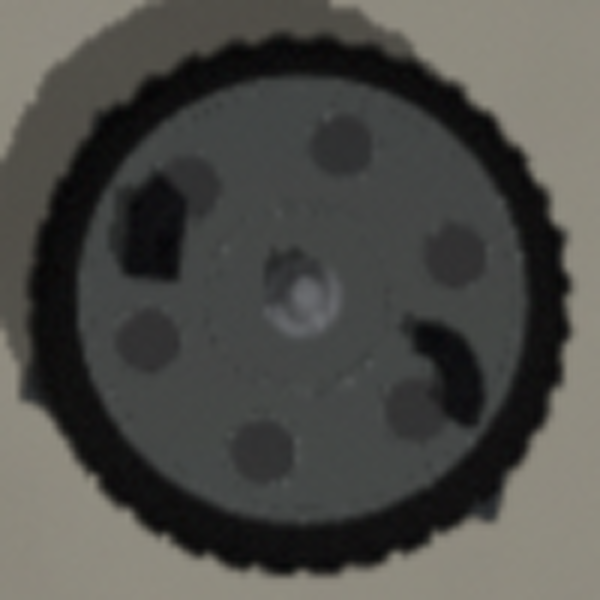

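View pics/t3.png

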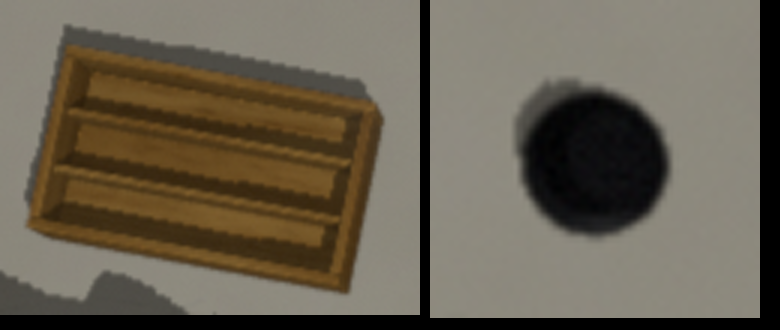

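View pics/s2.png

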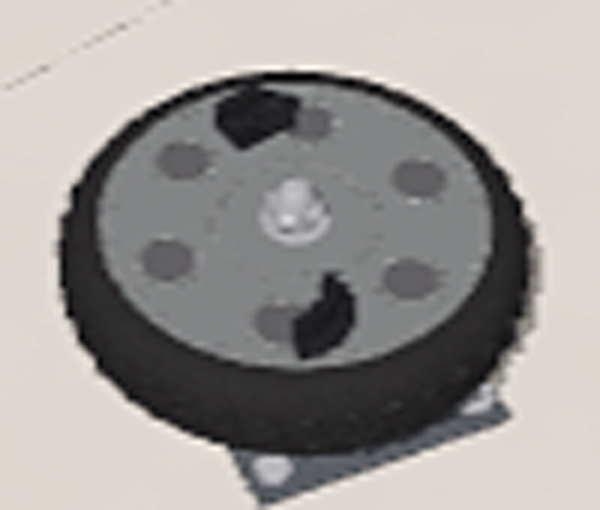

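The crops show:
- **Wheel (t2):** the grey disc centre is at crop (302,300). Curved shard A runs from (413,322) to (470,422), and shard B covers x 120–185, y 170–282.
- **Tray (t3):** the corners are near (70,45), (380,105), (348,290) and (30,225).
- **Cap (t3):** it is centred at (597,162).
- **Scene (s2):** the axle tip is at about (293,185).

Next I'll measure these with code.

```bash
cat > m.py <<'E'
from h import *
from scipy.optimize import least_squares
im=cv2.imread("pics/t1.png"); g=im.max(2)
q=lambda U,o:(U+.5)/6-.5+o
# disc centre (z56)
W=pt("top",q(302,280),q(300,173),56); print("wheel top",W, "scene disc",pt("scene",q(295,300),q(220,215),56))
tt=(q(305,280),q(296,173)); ts=(q(293,300),q(186,215))
r=least_squares(lambda P:np.r_[np.subtract(pix("top",P),tt),np.subtract(pix("scene",P),ts)],[488,-47,76]); print("tip tri",r.x,r.fun, pt("top",*tt,76),pt("scene",*ts,76))
# shards
m=np.zeros_like(g); cv2.circle(m,(330,223),34,255,-1)
b=((g<42)&(m>0)).astype(np.uint8); n,l,s,c=cv2.connectedComponentsWithStats(b)
for i in range(1,n):
    if s[i,4]<40: continue
    v,u=np.nonzero(l==i); P=np.array([pt("top",a,e,68)[:2] for a,e in zip(u,v)],np.float32)
    bx=cv2.minAreaRect(P); print(s[i,4],c[i],bx,P.mean(0))
    print("\n".join("".join("#" if b[y,x] else "." for x in range(s[i,0]-1,s[i,0]+s[i,2]+1)) for y in range(s[i,1]-1,s[i,1]+s[i,3]+1)))
# tray
C=np.array([pt("top",(U+.5)/3-.5+100,(V+.5)/3-.5+115,48)[:2] for U,V in[(70,46),(380,105),(348,291),(30,224)]])
print("tray",C,C.mean(0),[np.linalg.norm(C[i]-C[i-1]) for i in range(4)],np.degrees(np.arctan2(*(C[0]-C[1]+C[3]-C[2])[::-1])))
# cap: flange outline
b=((g<45)).astype(np.uint8)[160:213,425:480]; n,l,s,c=cv2.connectedComponentsWithStats(b);i=1+s[1:,4].argmax()
print("cap",s[i],c[i],pt("top",c[i][0]+425,c[i][1]+160,8)); 
gs=cv2.imread("pics/s1.png").max(2); b=(gs<60).astype(np.uint8)[300:340,430:480]; n,l,s,c=cv2.connectedComponentsWithStats(b);i=1+s[1:,4].argmax()
print("cap scene",s[i],c[i],pt("scene",c[i][0]+430,c[i][1]+300,11))
E
python3 m.py
```

```text
wheel top [488.55776378 -46.5108589   56.        ] scene disc [488.27484142 -45.48864996  56.        ]
tip tri [486.96191962 -46.21878403  77.40239804] [-0.12340676  0.19429935  0.26284981 -0.04273277] [487.53523886 -46.55078868  76.        ] [487.26216921 -44.90995385  76.        ]
169 [305.04733728 210.88757396] ((513.2340087890625, 6.12714958190918), (22.976486206054688, 35.9894905090332), 80.16746520996094) [512.0032      5.7627187]
...............
.......###.....
......#####....
.....#######...
....#########..
...###########.
..############.
..###########..
..###########..
..###########..
..###########..
.############..
.###########...
.###########...
..##########...
..##########...
..##########...
...#########...
.......#####...
...............
126 [354.65873016 234.34920635] ((462.5616455078125, -97.51517486572266), (37.79457473754883, 18.121967315673828), 19.740676879882812) [462.14325 -97.20016]
...............
.#######.......
.########......
..########.....
..#########....
..##########...
....########...
.....########..
......#######..
......#######..
......#######..
.....#########.
.....#########.
.....#########.
......#######..
......######...
.......#####...
.........##....
...............
tray [[691.38352945 393.49117444]
 [647.7919652  173.00905763]
 [514.24312804 194.85197073]
 [563.18531777 418.86710184]] [604.15098511 295.05482616] [np.float64(130.68557368971753), np.float64(224.75005741894043), np.float64(135.32333412867368), np.float64(229.29918644261926)] 78.24033916944585
cap [ 16  16  23  23 417] [26.88489209 26.61151079] [ 572.91410846 -320.20983666    8.        ]
cap scene [ 14   8  23  22 389] [25.22622108 18.99485861] [ 568.91845631 -322.64740653   11.        ]
```

```bash
cat >> h.py <<'E'
def goto(x,y,z,yaw):
    s=manip.read_state(); p=s["eef_pos"]; t=tool(x-p[0],y-p[1],z-p[2])
    print("pos",p.round(1),"rot",np.degrees(s["eef_rot"]).round(1),"t",s["clock"],"F",s["wrist_force"].round(1),"gap",round(s["finger_gap"],1),round(s["finger_force"],1))
    print("cm",t.round(2),"roll",round(((np.degrees(s["eef_rot"][2])-yaw+180)%360-180)/5,2),"rows",np.linalg.norm(t)/5)
E
python3 -c "
from h import *
goto(512.5,6,300,175)
print(pt('top',300,108,0),pt('top',183,250,100))"
```

```text
pos [243.5 493.  219.2] rot [-180.    -0.   153.7] t 0.25 F [ 0.  -0.1 -0.2] gap 94.3 0.0
cm [-45.68 -31.76  -8.07] roll -4.26 rows 11.244050881095733
[754.80126314  15.0905421    0.        ] [429.62832217 251.56429729 100.        ]
```

```bash
python3 -m creep '[[-0.1,[0,0,-8],0],[-0.1,[0,0,-8],0],[-0.1,[-45.7,-31.8,-8],-4.3],[-0.1,[-45.7,-31.8,-8],-4.3],[-0.1,[-45.7,-31.8,-8],-4.3],[-0.1,[-45.7,-31.8,-8],-4.3],[-0.1,[-45.7,-31.8,-8],-4.3],[-0.1,[-45.7,-31.8,-8],-4.3],[-0.1,[-45.7,-31.8,-8],-4.3],[-0.1,[-45.7,-31.8,-8],-4.3],[-0.1,[-45.7,-31.8,-8],-4.3],[-0.1,[-45.7,-31.8,-8],-4.3]]' 15
python3 -c "
from h import *
goto(512.5,6,74,175)"
```

```text
clock: 1.45
eef_pos: [482.5, 59.0, 299.6]
eef_rot: [3.141, 0.0, 3.058]
wrist_force: [-0.2, 0.8, 1.0]
finger_gap: 42.3
finger_force: 0.0
pos [482.5  59.  299.6] rot [180.    0.  175.2] t 1.45 F [-0.2  0.8  1. ] gap 42.3 0.0
cm [-3.42 -5.03 22.56] roll 0.04 rows 4.673921684042252
```

```bash
python3 -m creep '[[-0.1,[-3.4,-5,2],0],[-0.1,[-3.4,-5,2],0],[-0.1,[-3.4,-5,16],0],[-0.1,[-3.4,-5,16],0],[-0.1,[-3.4,-5,16],0],[-0.1,[-3.4,-5,16],0],[-0.1,[-3.4,-5,16],0],[-0.1,[-3.4,-5,16],0]]'
python3 -c "
from h import *
goto(512.5,6,73,175)
snap('scene','s3.png',(290,150,130,110),6)"
```

```text
clock: 2.25
eef_pos: [512.8, 8.6, 142.0]
eef_rot: [3.141, 0.004, 3.058]
wrist_force: [0.2, -0.1, 0.5]
finger_gap: 42.2
finger_force: 0.0
pos [512.8   8.6 142. ] rot [180.    0.2 175.2] t 2.25 F [ 0.2 -0.1  0.5] gap 42.2 0.0
cm [ 0.03 -0.26  6.9 ] roll 0.05 rows 1.3819074461249847
```

View pics/s3.png

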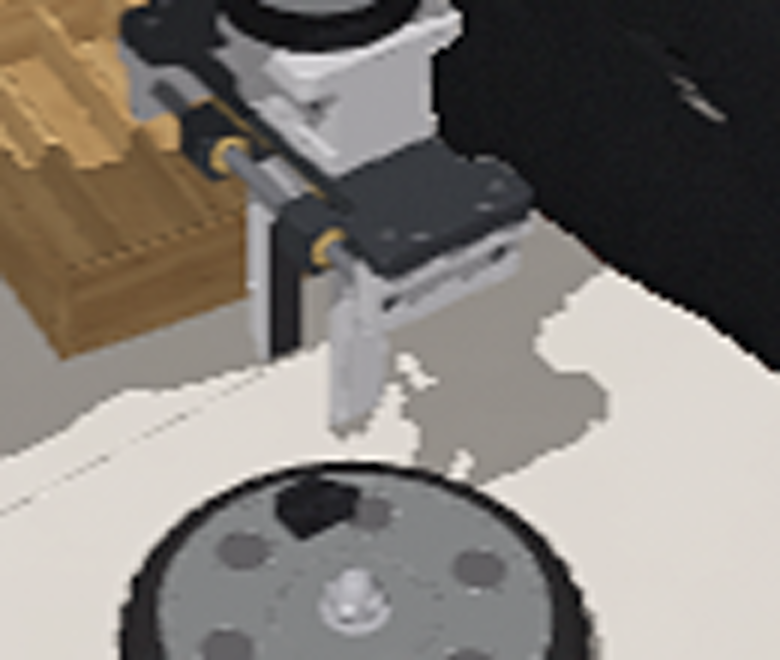

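The gripper hangs above shard B, which sits at crop (318,505), with the fingers straddling it at about (275,330) and (350,410). I'll descend and grip.

```bash
python3 -m creep '[[-0.1,[0,-0.2,4],0],[-0.1,[0,-0.2,5.5],0],[-0.1,[0,-0.2,6.9],0],[-0.1,[0,-0.2,6.9],0],[-1,[0,-0.2,6.9],0],[-1,[0,-0.2,6.9],0],[-1,[0,-0.2,6.9],0],[-1,[0,-0.2,6.9],0],[-1,[0,-0.2,6.9],0],[-1,[0,-0.2,6.9],0],[-1,[0,-0.2,6.9],0],[-1,[0,-0.2,6.9],0]]' 15
```

```text
clock: 3.5
eef_pos: [511.8, 6.4, 71.1]
eef_rot: [3.142, 0.001, 3.058]
wrist_force: [-0.8, 0.3, 6.2]
finger_gap: 19.8
finger_force: 15.0
```

```bash
python3 -m creep '[[-1,[0,0,-6],0],[-1,[0,0,-12],0],[-1,[0,0,-12],0],[-1,[0,0,-12],0]]'
python3 -c "
from h import *
goto(595,246,190,78.2)"
```

```text
clock: 3.9
eef_pos: [512.6, 6.4, 193.6]
eef_rot: [3.141, 0.005, 3.058]
wrist_force: [0.4, 0.3, -0.0]
finger_gap: 20.0
finger_force: 15.0
pos [512.6   6.4 193.6] rot [180.    0.3 175.2] t 3.9 F [ 0.4  0.3 -0. ] gap 20.0 15.0
cm [-6.21 24.57  0.4 ] roll 19.4 rows 5.068781246235487
```

```bash
python3 -m creep '[[-1,[-6.2,24.6,0.4],19.4],[-1,[-6.2,24.6,0.4],19.4],[-1,[-6.2,24.6,0.4],19.4],[-1,[-6.2,24.6,0.4],19.4],[-1,[-6.2,24.6,0.4],19.4],[-1,[-6.2,24.6,0.4],19.4],[-1,[-6.2,24.6,0.4],19.4],[-1,[-6.2,24.6,0.4],19.4],[-1,[-6.2,24.6,0.4],19.4],[-1,[-6.2,24.6,0.4],19.4],[-1,[-6.2,24.6,0.4],19.4],[-1,[-6.2,24.6,0.4],19.4]]'
python3 -c "
from h import *
goto(595,246,59,78.2)"
```

```text
clock: 5.1
eef_pos: [593.4, 246.2, 184.6]
eef_rot: [-3.14, 0.001, 1.359]
wrist_force: [0.6, -0.4, 0.2]
finger_gap: 20.0
finger_force: 15.0
pos [593.4 246.2 184.6] rot [-1.799e+02  1.000e-01  7.790e+01] t 5.1 F [ 0.6 -0.4  0.2] gap 20.0 15.0
cm [ 0.03  0.19 12.56] roll -0.06 rows 2.511566776381346
```

```bash
python3 -m creep '[[-1,[0,0.2,5],0],[-1,[0,0.2,10],0],[-1,[0,0.2,12.6],0],[-1,[0,0.2,12.6],0],[-1,[0,0.2,12.6],0],[-0.3,[0,0.2,12.6],0],[-0.2,[0,0.2,12.6],0],[-0.1,[0,0.2,12.6],0],[-0.1,[0,0.2,12.6],0]]'
python3 -m creep '[[-0.1,[0,0,-5],0],[-0.1,[0,0,-10],0],[-0.1,[0,0,-12],0],[-0.1,[0,0,-12],0]]'
python3 -c "
from h import *
goto(462.5,-97.5,190,27)"
```

```text
clock: 6.0
eef_pos: [596.0, 246.0, 61.1]
eef_rot: [3.141, -0.0, 1.365]
wrist_force: [0.4, -0.7, 0.2]
finger_gap: 42.0
finger_force: 0.0
clock: 6.4
eef_pos: [596.9, 246.4, 184.6]
eef_rot: [3.136, -0.003, 1.365]
wrist_force: [0.2, 0.0, -1.0]
finger_gap: 41.9
finger_force: 0.0
pos [596.9 246.4 184.6] rot [179.7  -0.2  78.2] t 6.4 F [ 0.2  0.  -1. ] gap 41.9 0.0
cm [-36.4   -6.13  -0.69] roll 10.24 rows 7.384742648453627
```

```bash
python3 -m creep '[[-0.1,[-36.4,-6.1,-0.7],10.2],[-0.1,[-36.4,-6.1,-0.7],10.2],[-0.1,[-36.4,-6.1,-0.7],10.2],[-0.1,[-36.4,-6.1,-0.7],10.2],[-0.1,[-36.4,-6.1,-0.7],10.2],[-0.1,[-36.4,-6.1,-0.7],10.2],[-0.1,[-36.4,-6.1,-0.7],10.2],[-0.1,[-36.4,-6.1,-0.7],10.2],[-0.1,[-36.4,-6.1,-0.7],10.2],[-0.1,[-36.4,-6.1,-0.7],10.2],[-0.1,[-36.4,-6.1,-0.7],10.2]]'
python3 -c "
from h import *
goto(462.5,-97.5,74,27)
snap('top','t4.png',(120,125,260,150),3)"
```

```text
clock: 7.5
eef_pos: [461.9, -96.9, 187.0]
eef_rot: [-3.141, 0.0, 0.476]
wrist_force: [-0.7, -0.1, 1.1]
finger_gap: 42.6
finger_force: 0.0
pos [461.9 -96.9 187. ] rot [-180.     0.    27.3] t 7.5 F [-0.7 -0.1  1.1] gap 42.6 0.0
cm [ 0.03  0.09 11.3 ] roll 0.05 rows 2.2592133579118205
```

View pics/t4.png

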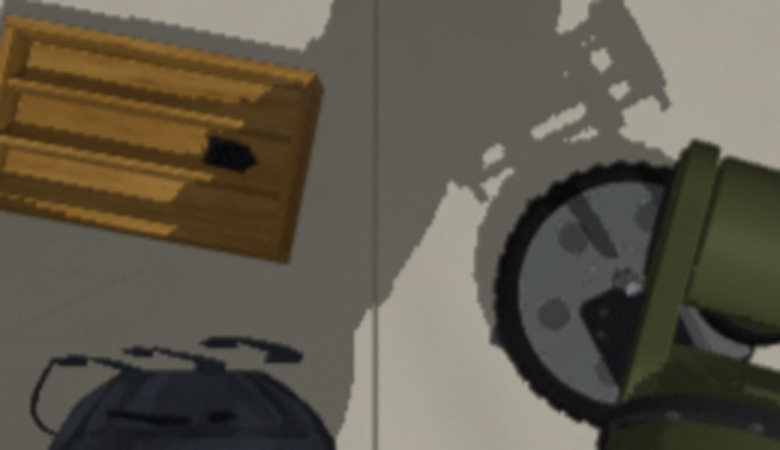

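Shard B lies in the tray's centre bay at crop (230,153), and the wheel face at its old place is clear. Shard A is next.

```bash
python3 -m creep '[[-0.1,[0,0.1,5],0],[-0.1,[0,0.1,9],0],[-0.1,[0,0.1,11.2],0],[-0.1,[0,0.1,11.2],0],[-1,[0,0.1,11.2],0],[-1,[0,0.1,11.2],0],[-1,[0,0.1,11.2],0],[-1,[0,0.1,11.2],0],[-1,[0,0.1,11.2],0],[-1,[0,0.1,11.2],0],[-1,[0,0.1,11.2],0]]'
python3 -m creep '[[-1,[0,0,-5],0],[-1,[0,0,-10],0],[-1,[0,0,-12],0],[-1,[0,0,-12],0]]'
python3 -c "
from h import *
goto(615.4,343.8,190,78.2)"
```

```text
clock: 8.65
eef_pos: [462.4, -98.9, 76.0]
eef_rot: [3.141, -0.001, 0.475]
wrist_force: [-2.0, 0.3, 6.0]
finger_gap: 7.6
finger_force: 13.7
clock: 9.05
eef_pos: [463.2, -99.1, 198.4]
eef_rot: [3.138, -0.004, 0.475]
wrist_force: [0.2, -0.7, -0.9]
finger_gap: 7.7
finger_force: 14.3
pos [463.2 -99.1 198.4] rot [179.8  -0.2  27.2] t 9.05 F [ 0.2 -0.7 -0.9] gap 7.7 14.3
cm [ 33.78 -32.43   0.85] roll -10.2 rows 9.368147180178159
```

```bash
python3 -m creep '[[-1,[33.8,-32.4,0.8],-10.2],[-1,[33.8,-32.4,0.8],-10.2],[-1,[33.8,-32.4,0.8],-10.2],[-1,[33.8,-32.4,0.8],-10.2],[-1,[33.8,-32.4,0.8],-10.2],[-1,[33.8,-32.4,0.8],-10.2],[-1,[33.8,-32.4,0.8],-10.2],[-1,[33.8,-32.4,0.8],-10.2],[-1,[33.8,-32.4,0.8],-10.2],[-1,[33.8,-32.4,0.8],-10.2],[-1,[33.8,-32.4,0.8],-10.2],[-1,[33.8,-32.4,0.8],-10.2]]'
python3 -c "
from h import *
goto(615.4,343.8,58,78.2)"
```

```text
clock: 10.25
eef_pos: [614.2, 343.4, 185.6]
eef_rot: [-3.14, 0.002, 1.365]
wrist_force: [0.6, -0.9, -0.6]
finger_gap: 7.6
finger_force: 14.3
pos [614.2 343.4 185.6] rot [-1.799e+02  1.000e-01  7.820e+01] t 10.25 F [ 0.6 -0.9 -0.6] gap 7.6 14.3
cm [ 0.08  0.14 12.76] roll 0.01 rows 2.551753542790211
```

```bash
python3 -m creep '[[-1,[0,0.1,5],0],[-1,[0,0.1,10],0],[-1,[0,0.1,12.8],0],[-1,[0,0.1,12.8],0],[-1,[0,0.1,12.8],0],[-0.6,[0,0.1,12.8],0],[-0.4,[0,0.1,12.8],0],[-0.2,[0,0.1,12.8],0],[-0.2,[0,0.1,12.8],0]]'
python3 -m creep '[[-0.2,[0,0,-5],0],[-0.2,[0,0,-10],0],[-0.2,[0,0,-12],0],[-0.2,[0,0,-12],0]]'
python3 -c "
from h import *
goto(571,-321,190,60)"
```

```text
clock: 11.15
eef_pos: [615.7, 343.8, 60.2]
eef_rot: [3.141, -0.001, 1.365]
wrist_force: [-0.1, 0.2, -0.6]
finger_gap: 35.8
finger_force: 0.0
clock: 11.55
eef_pos: [616.6, 344.3, 184.0]
eef_rot: [3.136, -0.004, 1.365]
wrist_force: [0.1, -0.6, 0.3]
finger_gap: 37.7
finger_force: 0.0
pos [616.6 344.3 184. ] rot [179.7  -0.2  78.2] t 11.55 F [ 0.1 -0.6  0.3] gap 37.7 0.0
cm [-66.06   9.12  -0.83] roll 3.64 rows 13.33782078478552
```

```bash
python3 -m creep '[[0.7,[-66,9.1,-0.8],3.6],[0.7,[-66,9.1,-0.8],3.6],[0.7,[-66,9.1,-0.8],3.6],[0.7,[-66,9.1,-0.8],3.6],[0.7,[-66,9.1,-0.8],3.6],[0.7,[-66,9.1,-0.8],3.6],[0.7,[-66,9.1,-0.8],3.6],[0.7,[-66,9.1,-0.8],3.6],[0.7,[-66,9.1,-0.8],3.6],[0.7,[-66,9.1,-0.8],3.6],[0.7,[-66,9.1,-0.8],3.6],[0.7,[-66,9.1,-0.8],3.6]]'
python3 -c "
from h import *
goto(571,-321,190,60)
snap('top','t5.png',(100,115,280,150),2.8)
"
```

```text
clock: 12.75
eef_pos: [573.5, -256.6, 185.3]
eef_rot: [-3.14, 0.0, 1.051]
wrist_force: [1.5, 0.2, -0.3]
finger_gap: 79.9
finger_force: 0.0
pos [ 573.5 -256.6  185.3] rot [-179.9    0.    60.2] t 12.75 F [ 1.5  0.2 -0.3] gap 79.9 0.0
cm [-5.71  2.98 -0.47] roll 0.04 rows 1.2916522019125922
```

View pics/t5.png

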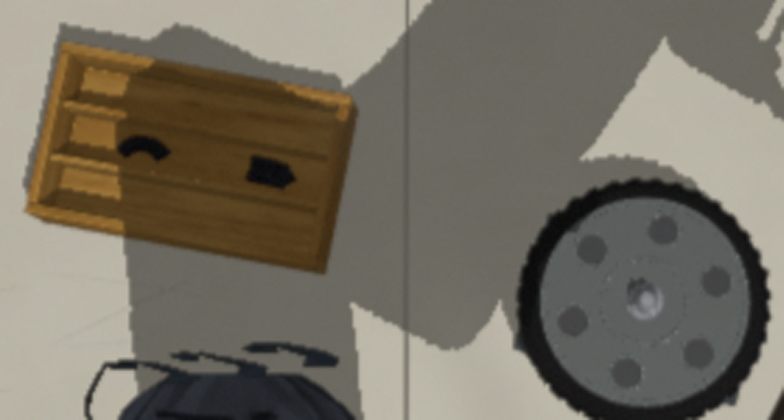

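Both shards lie in the tray's centre bay, at crop (143,150) and (270,172), and the wheel face is clear. Now the cap.

```bash
python3 -m creep '[[0.45,[-5.7,3,-0.5],0],[0.45,[-5.7,3,-0.5],0],[0.45,[-5.7,3,4.5],0],[0.45,[-5.7,3,9.5],0],[0.45,[-5.7,3,12],0],[0.45,[-5.7,3,12],0],[0.45,[-5.7,3,12],0]]' 5
python3 -c "
from h import *
goto(571,-321,21,60)
print(pt('top',435,218,15))
snap('scene','s4.png',(400,240,120,100),6)"
```

```text
clock: 13.5
eef_pos: [572.3, -319.0, 67.1]
eef_rot: [-3.141, -0.0, 1.051]
wrist_force: [0.2, -0.3, 0.6]
finger_gap: 68.0
finger_force: 0.0
pos [ 572.3 -319.    67.1] rot [-180.    -0.    60.2] t 13.5 F [ 0.2 -0.3  0.6] gap 68.0 0.0
cm [-0.24 -0.01  4.61] roll 0.05 rows 0.9236729259863588
[ 502.2036548  -279.04141273   15.        ]
```

View pics/s4.png

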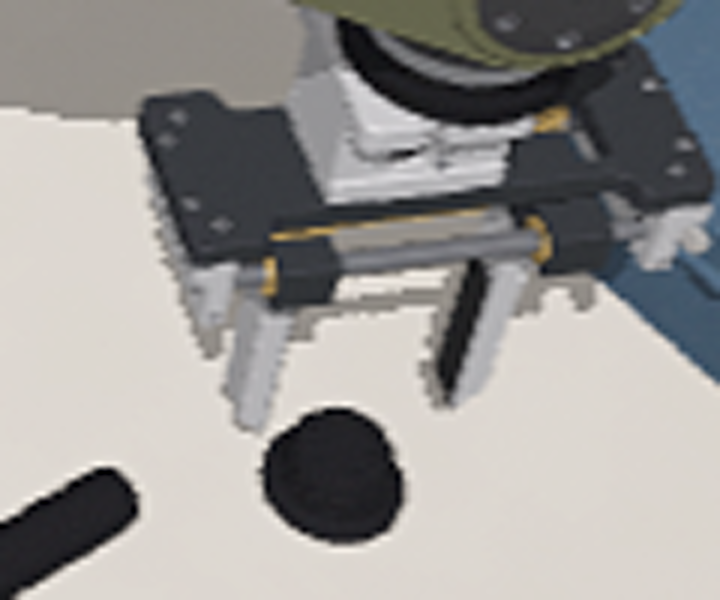

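The open fingers straddle the cap, which is at crop (335,475); the screwdriver handle end at (120,490) is clear. I'll squeeze lightly, turn 90° and squeeze again to centre it.

```bash
python3 -m creep '[[0.45,[-0.2,0,3],0],[0.45,[-0.2,0,4.6],0],[0.45,[-0.2,0,4.6],0],[-0.2,[-0.2,0,4.6],0],[-0.2,[-0.2,0,4.6],0],[-0.2,[-0.2,0,4.6],0],[-0.2,[-0.2,0,4.6],0],[-0.2,[-0.2,0,4.6],0],[-0.2,[-0.2,0,4.6],0],[0.45,[-0.2,0,4.6],0],[0.45,[-0.2,0,4.6],0],[0.45,[-0.2,0,4.6],0]]' 5
python3 -m creep '[[0.45,[0,0,0],18],[0.45,[0,0,0],18],[0.45,[0,0,0],18],[0.45,[0,0,0],18],[0.45,[0,0,0],18],[0.45,[0,0,0],18],[0.45,[0,0,0],18],[0.45,[0,0,0],18],[0.45,[0,0,0],18],[0.45,[0,0,0],18],[0.45,[0,0,0],18],[0.45,[0,0,0],18]]'
python3 -m creep '[[-0.5,[0,0,0],0],[-0.5,[0,0,0],0],[-0.5,[0,0,0],0],[-0.5,[0,0,0],0],[-0.5,[0,0,0],0],[-0.5,[0,0,0],0],[-0.5,[0,0,0],0]]' 30
```

```text
clock: 14.75
eef_pos: [570.9, -320.9, 20.4]
eef_rot: [-3.141, -0.0, 1.051]
wrist_force: [-0.2, 1.0, 1.0]
finger_gap: 60.2
finger_force: 0.0
clock: 15.95
eef_pos: [571.0, -320.9, 20.5]
eef_rot: [-3.142, 0.0, -0.521]
wrist_force: [-0.0, 0.0, 0.0]
finger_gap: 68.2
finger_force: 0.0
clock: 16.65
eef_pos: [571.1, -320.9, 20.7]
eef_rot: [3.142, -0.0, -0.52]
wrist_force: [-0.2, 0.7, 0.2]
finger_gap: 39.4
finger_force: 30.0
```

```bash
python3 -m creep '[[-0.5,[0,0,-5],0],[-0.5,[0,0,-10],0],[-0.5,[0,0,-13],0],[-0.5,[0,0,-13],0],[-0.5,[0,0,-13],0]]' 40
python3 -c "
from h import *
goto(488,-46.2,130,-30)"
```

```text
clock: 17.15
eef_pos: [571.0, -320.9, 150.6]
eef_rot: [3.142, -0.0, -0.52]
wrist_force: [-0.5, -0.0, -0.2]
finger_gap: 39.7
finger_force: 40.0
pos [ 571.  -320.9  150.6] rot [180.   -0.  -29.8] t 17.15 F [-0.5 -0.  -0.2] gap 39.7 40.0
cm [-20.85 -19.72   2.05] roll 0.04 rows 5.754175244404731
```

```bash
python3 -m creep '[[-0.5,[-20.8,-19.7,0],0],[-0.5,[-20.8,-19.7,0],0],[-0.5,[-20.8,-19.7,0],0],[-0.5,[-20.8,-19.7,0],0],[-0.5,[-20.8,-19.7,0],0],[-0.5,[-20.8,-19.7,0],0],[-0.5,[-20.8,-19.7,0],0],[-0.5,[-20.8,-19.7,0],0],[-0.5,[-20.8,-19.7,2],0],[-0.5,[-20.8,-19.7,4],0],[-0.5,[-20.8,-19.7,4],0],[-0.5,[-20.8,-19.7,4],0]]'
python3 -c "
from h import *
goto(488,-46.2,100,-30)
snap('top','t6.png',(280,173,100,100),6)
snap('scene','s5.png',(300,170,100,100),6)"
```

```text
clock: 18.35
eef_pos: [488.5, -47.4, 110.5]
eef_rot: [3.141, 0.001, -0.521]
wrist_force: [1.2, 0.0, -0.2]
finger_gap: 39.2
finger_force: 40.0
pos [488.5 -47.4 110.5] rot [ 1.80e+02  1.00e-01 -2.98e+01] t 18.35 F [ 1.2  0.  -0.2] gap 39.2 40.0
cm [-0.1  -0.08  1.05] roll 0.03 rows 0.21079645289355456
```

View pics/s5.png

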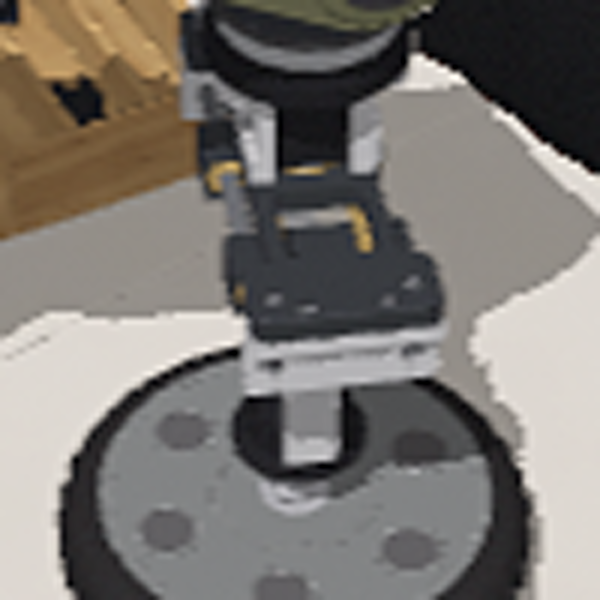

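The cap hangs over the axle, with its flange centre at crop x≈300 and the axle at x≈293. That is about 2 mm off, so I'll correct to (487.2,-46) and lower until it touches the balls.

```bash
python3 -c "
from h import *
goto(487.2,-46,92,-29.8)"
python3 -m creep '[[-0.5,[-0.2,-0.1,0],0],[-0.5,[-0.2,-0.1,0],0],[-0.5,[-0.2,-0.1,0.5],0],[-0.5,[-0.2,-0.1,1.0],0],[-0.5,[-0.2,-0.1,1.4],0],[-0.5,[-0.2,-0.1,1.8],0],[-0.5,[-0.2,-0.1,1.8],0],[-0.5,[-0.2,-0.1,1.8],0]]'
python3 -c "
from h import *
goto(487.2,-46,76.7,-29.8);print(manip.read_state()['moment'])"
```

```text
pos [488.9 -47.2 111.3] rot [-180.    -0.   -29.8] t 18.45 F [-0.  -0.6 -0. ] gap 39.5 40.0
cm [-0.21 -0.02  1.93] roll -0.0 rows 0.3890894693294026
clock: 19.25
eef_pos: [487.2, -44.8, 92.6]
eef_rot: [3.142, 0.0, -0.52]
wrist_force: [0.6, -0.2, -0.2]
finger_gap: 39.3
finger_force: 40.0
pos [487.2 -44.8  92.6] rot [180.    0.  -29.8] t 19.25 F [ 0.6 -0.2 -0.2] gap 39.3 40.0
cm [0.06 0.1  1.59] roll 0.0 rows 0.31864053085440214
[-0.00417468  0.11708697 -0.00831657]
```

```bash
python3 -m creep '[[-0.5,[0,0.1,0],0],[-0.5,[0,0.1,0.2],0],[-0.5,[0,0.1,0.4],0],[-0.5,[0,0.1,0.4],0],[-0.5,[0,0.1,0.4],0]]' 55
python3 -m creep '[[-0.5,[0,0,0.2],0],[-0.5,[0,0,0.4],0],[-0.5,[0,0,0.4],0]]'
python3 -c "
from h import *
goto(487.2,-46,76.7,-29.8);print(manip.read_state()['moment'])"
```

```text
clock: 19.75
eef_pos: [487.2, -45.6, 88.8]
eef_rot: [-3.141, -0.001, -0.52]
wrist_force: [5.8, -0.3, -2.5]
finger_gap: 39.2
finger_force: 55.0
clock: 20.05
eef_pos: [488.4, -45.5, 86.0]
eef_rot: [-3.139, -0.004, -0.52]
wrist_force: [7.5, 3.5, 7.9]
finger_gap: 39.2
finger_force: 55.0
pos [488.4 -45.5  86. ] rot [-179.9   -0.2  -29.8] t 20.05 F [7.5 3.5 7.9] gap 39.2 55.0
cm [-0.08  0.1   0.93] roll 0.0 rows 0.18688769333850785
[ 0.80365722 -1.41544584  0.01813959]
```

```bash
python3 -m creep '[[-0.5,[0.08,-0.1,0],0],[-0.5,[0.08,-0.1,0],0],[-0.5,[0.08,-0.1,0],0]]' 60
python3 -m creep '[[-0.5,[0,0,0.2],0],[-0.5,[0,0,0.4],0],[-0.5,[0,0,0.4],0]]'
```

```text
clock: 20.35
eef_pos: [489.0, -45.3, 86.0]
eef_rot: [-3.14, -0.003, -0.52]
wrist_force: [2.9, 1.5, 11.9]
finger_gap: 39.3
finger_force: 60.0
clock: 20.65
eef_pos: [488.3, -45.2, 80.4]
eef_rot: [-3.141, -0.001, -0.52]
wrist_force: [8.5, -0.3, -9.5]
finger_gap: 38.7
finger_force: 60.0
```

```bash
python3 -m creep '[[-0.5,[0,0,0.2],0],[-0.5,[0,0,0.4],0],[-0.5,[0,0,0.4],0]]'
```

```text
clock: 20.95
eef_pos: [487.7, -45.2, 76.6]
eef_rot: [3.141, 0.001, -0.52]
wrist_force: [1.1, -0.8, 0.9]
finger_gap: 39.3
finger_force: 60.0
```

```bash
python3 -m creep '[[-0.5,[0,0,0.15],0],[-0.5,[0,0,0.3],0],[-0.5,[0,0,0.3],0],[-0.5,[0,0,0.3],0]]'
```

```text
clock: 21.35
eef_pos: [487.9, -45.3, 76.4]
eef_rot: [3.141, -0.001, -0.52]
wrist_force: [-18.2, 1.8, 44.4]
finger_gap: 39.1
finger_force: 60.0
```

```bash
python3 -m creep '[[-0.5,[-0.05,0,-0.08],0],[-0.5,[-0.05,0,-0.08],0],[-0.5,[-0.05,0,-0.08],0],[-0.5,[-0.05,0,-0.08],0],[-0.5,[-0.05,0,-0.08],0]]'
python3 -c "
from h import *
goto(487.7,-45.5,76,-29.8);snap('scene','s6.png',(190,120,220,180),3.5)"
```

```text
clock: 21.85
eef_pos: [487.8, -45.2, 76.4]
eef_rot: [3.142, -0.001, -0.52]
wrist_force: [-9.4, -1.5, 28.8]
finger_gap: 38.7
finger_force: 60.0
pos [487.8 -45.2  76.4] rot [ 1.80e+02 -1.00e-01 -2.98e+01] t 21.85 F [-9.4 -1.5 28.8] gap 38.7 60.0
cm [0.   0.03 0.04] roll 0.0 rows 0.010168896690903779
```

View pics/s6.png

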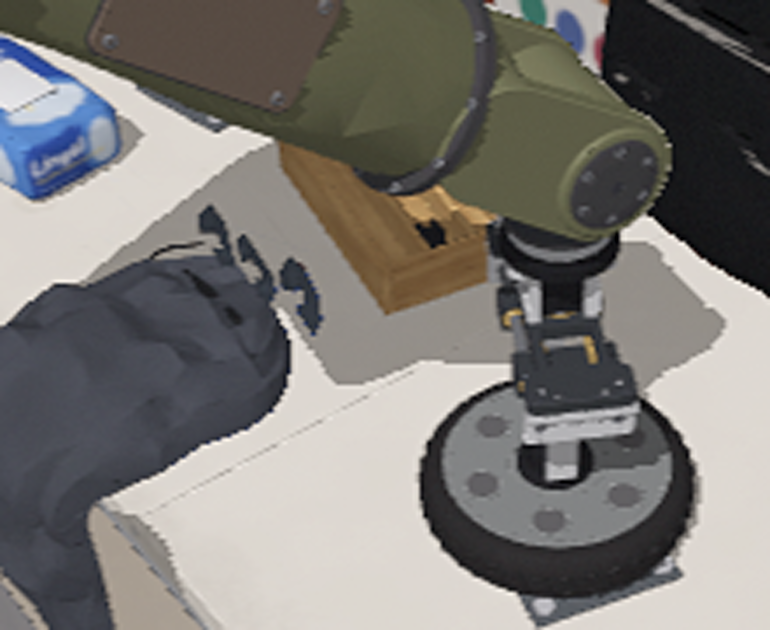

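The cap sits flat at the wheel's centre, crop (555,465), with the gripper pressing at about 29 N. The shard stays in the tray at (432,232). I'm handing in now.

```bash
python3 -c "
from h import *
print(manip.sign_off())"
```

```text
the job is handed in; nothing more can be done
None
```

The job is handed in at about 22 s of the 67 s allowed: both broken pieces are in the tray, and the new cap is snapped on, flat on the wheel and still pressed down with about 29 N; the sign-off call returned no verdict.

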